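# Level the raised shelf and hold the spirit level down on it

## Robot

A 6-joint arm with a two-finger parallel gripper is mounted at the origin on a cart in front of the work surface, level with it; the furniture and walls round the work are solid. World frame = base frame: x ahead of the robot, y to its left, z up, the work surface at z = 0. Lengths are in m, angles in rad, forces in N, time in s.
With the tool pointing down it reaches from about 0.25 to 0.775 m from the base axis. Payload 4 kg.
Tool frame: the origin (TCP) lies between the finger pads; the fingertips stand 14 mm ahead of it and the grasp point (between the pads) lies 5 mm behind it (tip_reach is the distance from the TCP to the fingertips, in m); z points along the fingers, y is the line along which they close (so a half turn about z gives the same grasp; the last joint's range is limited). The gripper opens to 94 mm and grips with 3 to 60 N. Pads are 16 mm wide; open, the fingers measure 119 mm over their backs; the gripper's body (75 mm by 177 mm) begins 78 mm behind the grasp point.
Start: joints at [-1.376, 0.087, 1.371, -0, 1.684, -0.103], TCP at [0.161, -0.526, 0.22] pointing down, gripper open.
Joint ranges: [-3.1, 3.1], [-0.76, 2.03], [0.27, 2.55], [-1.08, 4.22], [0.17, 2.65], [-2.57, 2.57]. Speed limits (rad/s): [2.79, 2.79, 3.14, 3.14, 3.14, 3.14].

## Interface

Orientations are given as [roll, pitch, yaw] about the fixed x, y, z axes, in that order (R = Rz(yaw) Ry(pitch) Rx(roll)).
In Python, from bench import * gives the robot as it stands. The module is installed in compiled form; this text tells all that it offers.
- The arm moves only by the tool servo_tool, never from a script. Its argument "targets" is a list of rows, each a list of 4 numbers: the shift along the tool's x, y, z in cm, then the turn about the tool's z in degrees. A call has 1 to 8 rows; each row is the pose to reach, as a shift and turn from the pose commanded when the call began, along the tool's axes at that moment; what a row does not reach only later rows make up. A row lasts 1/8 s, in which the tool goes at most 62.5 mm and 10.7 degrees, less where a joint would pass 70% of its speed; a pose out of reach is approached as far as the arm can. A call with a gripper value outside its range is refused whole. "claw" is the closure in counts, from 0 (fully open) to 255 (shut), set as the call begins (left out, the last holds). The fingers move at their own pace and stop on an object; the grip force is fixed at half the most. Time passes only in rows, so rows that repeat a pose let the fingers close. It gives the time, the measured TCP pose, the force, the opening and the grip force at its end, in the units of the state.
- get_obs(): the state, without advancing time (a new reading comes with each control period).
- snapshot(name): name is "side" or "top"; returns the picture (480x640x3 uint8, blue, green, red); there is no depth.
- camera_model(name): a dict with "camera_matrix" (3x3 intrinsics, pixels), "camera_from_world" (4x4, takes a point from world to camera coordinates). Camera axes: x right, y up, looking along -z (the intrinsics and any distortion apply to the point x, -y, -z); pixel columns grow to the right and rows downward; lengths in m; the calibration is good to about 2 mm. A picture is of the moment at which its call begins. camera_model takes no time and is no camera call.
- close_job(): hands the job in; it is judged then, once.
The state is a dict: "time": time; "joint_positions": joint angles; "qvel": joint speeds; "joint_torque": joint torques, N m; "tool_pos": TCP position; "ee_rot": TCP orientation; "wrist_force": force on the tool from outside, world axes, zero at the start; "wrist_torque": the same for the moment, N m; "width": finger opening in m; "finger_force": force on a finger pad.
Only numpy, scipy, OpenCV 4.12 (cv2) and the standard library are available. Lean on these libraries where they do the work, as an engineer would, in place of code of your own. Each camera call takes 0.05 s, during which the arm holds its last target. There are 200 camera calls.

## Task

Gently lay the blue spirit level lengthwise on the middle of the little raised shelf and let go of it, then turn the red wing knob of the shelf's screw foot until the bubble rests between the two black lines. Let go of the knob, then press down on top of the level with the fingertips, firmly (about 15 N, as with a thumb), so that it sits flat with the bubble still between the lines, and finish while still pressing, without letting go. Leave the things standing around where they are.

Things in the scene. Friction and masses are not known exactly. Their poses are not given: they have to be found in the camera images.
- level: blue spirit level, a bar 180 mm long (its x axis), 30 mm wide (y), 40 mm tall (z), 0.25 to 0.43 kg, black ends, loose, lying at first on the worktop to the left of the shelf. Origin: centre of its underside. A yellow-green vial with two black lines is let into the middle 72 mm of its top (vial top at 39 mm); the rest of the top is flat at 40 mm. Its middle can be gripped across the 30 mm width from above. Either end may point either way.
- bubble (a joint): the pale bubble in the vial, 14 mm long: its offset along the level's x axis from the middle, m (0 = centred between the lines; up to +-0.026). It drifts to the higher end, about 0.4 mm per milliradian of slope, and takes about 1.5 s to settle. Between the lines means within 0.003 of 0.
- stand: the raised shelf as a whole, fixed to the worktop, its place and yaw vary. Origin: on the worktop under the middle; x across the shelf (130 mm wide), y along it: the fixed wooden trestle with the pivot is at y = +145 mm, the screw foot with the knob at y = -150 mm. The screw foot side stands too low at the start by 20 to 60 mrad.
- shelf_board: the light wooden board of the shelf, 130 mm wide (x), 345 mm long (y), 18 mm thick, tilting about its pivot at the left end. Origin: on the pivot, on the underside of the board; its y axis runs along the board, the knob is at y = -295 mm. Top about 0.10 m above the worktop when level.
- board_mid (a point): point on the top face of the board where the middle of the level shall lie, 125 mm from the pivot and 170 mm from the knob's axis; axes as the board's (y along the board, z normal to it).
- foot_knob (a joint): turn of the red wing knob, rad, 0 at the start, range 0 to 2.2; it grows clockwise seen from above and then raises the knob's end of the board: about 35 mrad of slope per rad. It stays where it is left; turning takes 0.2 to 0.3 N m. Counterclockwise lowers the board again.
- knob_grip (a point): centre of the knob's wing bar, on the vertical turning axis, about 152 mm above the worktop, turns with the knob. The bar lies along this point's x axis: 58 mm long (x), 15 mm thick (y), from 15 mm below to 14 mm above this point. The board's top is at least 25 mm below this point at all times.
- honey: honey jar, 71 mm across, 110 mm tall; bystander, loose, origin at the centre of its underside
- salt: salt shaker, 44 mm across, 90 mm tall; bystander, loose, origin at the centre of its underside
- pepper: dark wooden pepper mill, 58 mm across, 170 mm tall; bystander, loose, origin at the centre of its underside
- cup: white mug, 82 mm across, 91 mm tall; bystander, loose, origin at the centre of its underside
- oregano: spice jar with a dark cap, 41 mm across, 105 mm tall; bystander, loose, origin at the centre of its underside
- tape: roll of beige tape lying flat, 98 mm across, 25 mm tall; bystander, loose, origin at the centre of its underside

How it is judged:
On the way, in this order (a step that is already met when the one before it is completed fails the run):
1. the level lies lengthwise on the middle of the shelf, let go (z of level in the frame of board_mid between -0.006 and 0.006 m and x of level in the frame of board_mid between -0.04 and 0.04 m and y of level in the frame of board_mid between -0.05 and 0.05 m and angle between the x axis of level and the y axis of stand, either way round below 0.26 rad and angle between level's own z axis and vertical below 0.12 rad and contact force between level and shelf_board above 1 N and contact force between the fingers and level below 0.2 N), for 0.3 s.
2. with the level lying free on the shelf, the knob has been turned until the bubble rests between the lines (all of step 1 and value of joint bubble between -0.003 and 0.003 m and value of joint foot_knob above 0.25 rad), for 0.5 s.
At the end, for the whole second after the job is handed in: Through the last second the fingers press the level (over 3 N), it bears on the board with 8 to 40 N, flat (within 6 mm), lengthwise within 15 degrees, its middle within 40 mm across and 50 mm along of the marked point, bubble within 3 mm of the middle (z of level in the frame of board_mid between -0.006 and 0.006 m and x of level in the frame of board_mid between -0.04 and 0.04 m and y of level in the frame of board_mid between -0.05 and 0.05 m and angle between the x axis of level and the y axis of stand, either way round below 0.26 rad and angle between level's own z axis and vertical below 0.12 rad and contact force between level and shelf_board between 1 and 40 N and value of joint bubble between -0.003 and 0.003 m and contact force between the fingers and level above 3 N and contact force between level and shelf_board above 8 N); the arm keeps its last pose, push and grip.
It fails at once if a bystander is pushed more than 30 mm (distance of any of honey, salt, pepper, cup, oregano, tape from where it was at the start of the episode above 0.03 m).
It fails at once if the level is slammed or pressed on the board with more than 80 N (contact force between level and shelf_board above 80 N).
It also fails if it takes over 61 s, if anything falls off the work surface, if the arm or the gripper's body presses on something with over 40 N, if the wrist force passes 120 N, or if a joint passes its speed limit or range.

## Working session

There is one attempt and no reset: what is moved stays moved. The work goes in short steps, Python scripts to look and compute and a tool call to move; the robot and the scene stay as the last step left them, time stands still between calls to the robot, and variables do not carry over. Pictures are saved under pics/ and viewed, at most 10 in all, crops included, and the job is handed in when it is done.

Besides the shell and the picture viewer there is one more tool, called as name([rows], argument=value, ...), one row to a line, values as JSON. servo_tool: Moves the arm, as the interface text tells. Its arguments: {"type":"object","properties":{"targets":{"type":"array"},"claw":{"type":"number"}},"required":["targets"]}

```bash
mkdir -p pics; cat > h.py <<'E'
from bench import *
import numpy as np, cv2
def ray(cam,u,v):
    m=camera_model(cam);K=np.array(m["camera_matrix"]);T=np.array(m["camera_from_world"])
    d=np.linalg.inv(K)@[u,v,1];d=np.array([d[0],-d[1],-d[2]])
    R=T[:3,:3];return -R.T@T[:3,3],R.T@d
def at(cam,u,v,z):
    c,d=ray(cam,u,v);return c+d*(z-c[2])/d[2]
def proj(cam,p):
    m=camera_model(cam);T=np.array(m["camera_from_world"]);q=T[:3,:3]@np.array(p)+T[:3,3]
    r=np.array(m["camera_matrix"])@[q[0],-q[1],-q[2]];return r[:2]/r[2]
def snap(cam,name):
    i=snapshot(cam);cv2.imwrite(f"pics/{name}.png",i);return i
E
python3 - <<'E'
from h import *
for c in("top","side"):
    snap(c,c+"0");print(camera_model(c).keys(),ray(c,320,240))
o=get_obs();print(o)
E
```

```text
dict_keys(['camera_matrix', 'camera_from_world']) (array([ 0.40039435, -0.01088278,  1.45800426]), array([ 0.12801566,  0.00608779, -0.99182706]))
dict_keys(['camera_matrix', 'camera_from_world']) (array([-0.23153718,  1.2066117 ,  0.70158466]), array([ 0.50200349, -0.79144946, -0.34912972]))
{'time': 0.1, 'joint_positions': array([-1.37609723e+00,  8.78456878e-02,  1.37209116e+00,  1.17699038e-05,
        1.68361223e+00, -1.03128479e-01]), 'qvel': array([-0.00073513, -0.00072311, -0.00546598, -0.00115581, -0.00050606,
        0.00133649]), 'joint_torque': array([ 1.97770285e-03, -3.41250944e+01, -3.03302550e+01,  7.19951419e-02,
        3.03546712e-02, -9.23087987e-05]), 'tool_pos': array([ 0.16128705, -0.52532717,  0.21844663]), 'ee_rot': array([-3.13964782e+00, -2.13041543e-04,  2.97828679e-01]), 'wrist_force': array([-0.55483068,  0.25819644, -0.27550427]), 'wrist_torque': array([-0.03139206, -0.00313761,  0.00631435]), 'finger_force': 0.0, 'width': 0.09383881713871572}
```

View pics/top0.png

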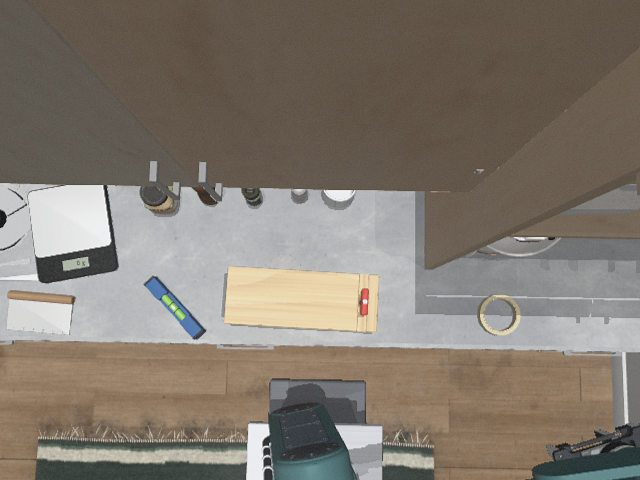

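View pics/side0.png

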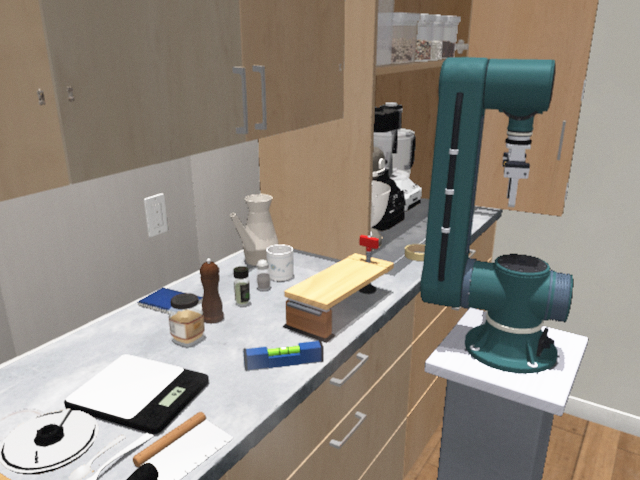

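The top view shows the level centred near (174,307), the board spanning (225,267)–(378,332), and the red knob at (364,302) with its bar across the board. The bystanders sit behind it near row 190 and the tape is at (500,315). Next I segment these to get positions.

```bash
cat >> h.py <<'E'
def rects(i,lo,hi,roi,z,cam="top"):
    x0,y0,x1,y1=roi;hsv=cv2.cvtColor(i[y0:y1,x0:x1],cv2.COLOR_BGR2HSV)
    m=cv2.inRange(hsv,lo,hi);m=cv2.morphologyEx(m,cv2.MORPH_CLOSE,np.ones((3,3)))
    cs=max(cv2.findContours(m,cv2.RETR_EXTERNAL,cv2.CHAIN_APPROX_NONE)[0],key=cv2.contourArea)
    P=np.array([at(cam,p[0][0]+x0,p[0][1]+y0,z)[:2] for p in cs],np.float32)
    return cv2.minAreaRect(P),cv2.boxPoints(cv2.minAreaRect(P))
E
python3 - <<'E'
from h import *
np.set_printoptions(precision=4,suppress=True)
i=cv2.imread("pics/top0.png")
for n,a in dict(level=((100,120,40),(130,255,255),(130,260,220,350),.04),knob=((0,150,80),(8,255,255),(340,270,400,340),.166),board=((12,50,130),(28,200,255),(210,255,390,345),.095),vial=((28,120,100),(50,255,255),(130,260,220,350),.04)).items():
    r,b=rects(i,*a);print(n,r);print(b)
print(at("top",450,190,.0),at("top",340,190,.09))
for u,v in((163,206),(340,190)):print(at("top",u,v,.1))
E
```

```text
level ((0.41949462890625, 0.3390905261039734), (0.16759535670280457, 0.031153570860624313), 44.620418548583984)
[[0.3489 0.2913]
 [0.3708 0.2691]
 [0.4901 0.3869]
 [0.4682 0.409 ]]
knob ((0.42318829894065857, -0.10010500252246857), (0.02771347388625145, 0.012863277457654476), 0.6826998591423035)
[[ 0.4093 -0.0938]
 [ 0.4094 -0.1067]
 [ 0.4371 -0.1064]
 [ 0.437  -0.0935]]
board ((0.4416435658931732, 0.037064328789711), (0.3445766568183899, 0.13072730600833893), 87.92361450195312)
[[ 0.3701 -0.1327]
 [ 0.5007 -0.1375]
 [ 0.5132  0.2069]
 [ 0.3826  0.2116]]
vial ((0.418571412563324, 0.33945170044898987), (0.07070939242839813, 0.013986015692353249), 44.859466552734375)
[[0.3886 0.3195]
 [0.3984 0.3096]
 [0.4486 0.3594]
 [0.4387 0.3693]]
[ 0.7196 -0.321   0.    ] [ 0.6949 -0.0466  0.09  ]
[0.6473 0.3595 0.1   ]
[ 0.6927 -0.0463  0.1   ]
```

```bash
cat >> h.py <<'E'
def rel(x,y,z,yaw):
    from scipy.spatial.transform import Rotation as Ro
    o=get_obs();p=np.array([x,y,z])-o["tool_pos"];R=Ro.from_euler("xyz",o["ee_rot"]).as_matrix()
    cy=np.degrees(o["ee_rot"][2]);d=-((yaw-cy+180)%360-180)
    return np.round(np.r_[R.T@p*100,d],2)
E
python3 - <<'E'
from h import *
i=cv2.imread("pics/top0.png");h=cv2.cvtColor(i,cv2.COLOR_BGR2HSV)[270:335,340:400]
m=cv2.inRange(h,(0,120,80),(8,255,255))|cv2.inRange(h,(170,120,80),(180,255,255))
ys,xs=np.nonzero(m);r=cv2.minAreaRect(np.c_[xs+340,ys+270].astype(np.float32));print(r)
k=at("top",*r[0],.166);b=np.array([.0363,.9993]);print(k,"mid",k[:2]+.17*b)
print(rel(.419,.339,.15,44.6))
E
```

```text
((364.2099609375, 301.5110778808594), (6.780089378356934, 25.280799865722656), 3.012787342071533)
[ 0.43600895 -0.10040569  0.166     ] mid [0.44217995 0.06947531]
[ 50.   -75.05   7.   -27.54]
```

servo_tool([
  [3.2, -4.9, 0, -3.4],
  [6.4, -9.8, 0, -6.9],
  [9.6, -14.7, 0, -10.3],
  [13, -19.6, 0, -13.8],
  [16.2, -24.5, 0, -17.2],
  [19.5, -29.4, 0, -20.6],
  [23, -34.5, 0, -24],
  [26, -39.4, 0, -27.5],
], claw=0)

```text
time: 1.1
tool_pos: [0.2943, -0.0709, 0.2192]
ee_rot: [3.141, -0.0, 0.779]
wrist_force: [0.8, 0.2, -1.1]
width: 0.0943
finger_force: 0.0
```

```bash
python3 -c "
from h import *
print(get_obs()['tool_pos'],get_obs()['joint_positions'],rel(.419,.339,.15,44.6))"
```

```text
[ 0.29425696 -0.07092003  0.2192147 ] [-4.24838817e-01 -4.93496644e-01  1.85012875e+00  2.11060487e-04
  1.78424222e+00  3.66741731e-01] [ 37.68 -20.4    6.93   0.05]
```

servo_tool([
  [5, -2.7, 0, 0],
  [10, -5.4, 0, 0],
  [15, -8.1, 1, 0],
  [20, -10.8, 2, 0],
  [25, -13.5, 3, 0],
  [30, -16.2, 4.5, 0],
  [35, -19, 6, 0],
  [37.7, -20.4, 7, 0],
])

```text
time: 2.1
tool_pos: [0.4193, 0.3392, 0.1474]
ee_rot: [-3.141, 0.003, 0.78]
wrist_force: [-0.0, 0.1, -0.4]
width: 0.0944
finger_force: 0.0
```

servo_tool([
  [0, 0, 0, 0],
  [0, 0, 0, 0],
])

```text
time: 2.35
tool_pos: [0.4195, 0.3362, 0.1493]
ee_rot: [3.141, 0.001, 0.778]
wrist_force: [-0.3, -0.3, -0.3]
width: 0.0939
finger_force: 0.0
```

```bash
python3 -c "
from h import *
snap('side','side1');i=snap('top','top1');cv2.imwrite('pics/c1.png',np.hstack([cv2.resize(cv2.imread('pics/side1.png')[220:420,200:400],(400,400),interpolation=2),cv2.resize(i[240:360,100:220],(400,400),interpolation=2)]))
print(rel(.419,.339,.028,44.6))"
```

```text
[ 0.14 -0.28 12.22 -0.11]
```

View pics/c1.png

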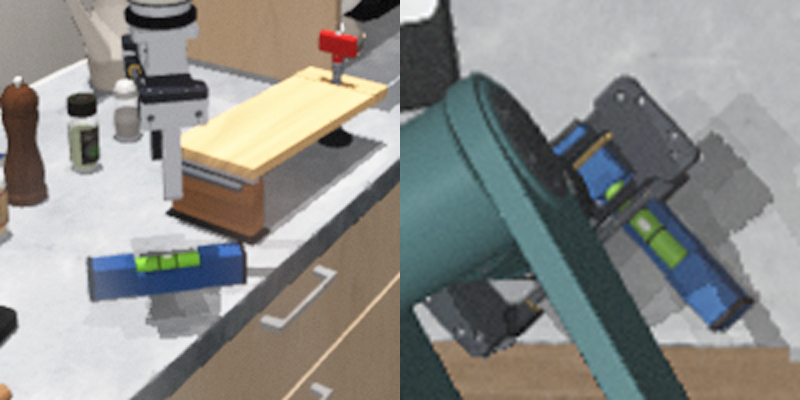

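The gripper straddles the level's middle, at about (640,200) in the right-hand crop, with its fingers across the width. I'll descend and grip.

servo_tool([
  [0.1, -0.2, 4, 0],
  [0.1, -0.2, 8, 0],
  [0.1, -0.2, 11, 0],
  [0.1, -0.2, 12.2, 0],
  [0.1, -0.2, 12.2, 0],
  [0.1, -0.2, 12.2, 0],
])

```text
time: 3.2
tool_pos: [0.4203, 0.3396, 0.0294]
ee_rot: [3.141, -0.003, 0.777]
wrist_force: [1.3, -0.6, -0.2]
width: 0.0941
finger_force: 0.0
```

servo_tool([
  [0, 0, 0, 0],
  [0, 0, 0, 0],
  [0, 0, 0, 0],
  [0, 0, 0, 0],
  [0, 0, 0, 0],
  [0, 0, 0, 0],
  [0, 0, 0, 0],
], claw=255)

```text
time: 4.08
tool_pos: [0.419, 0.3392, 0.0274]
ee_rot: [-3.141, 0.0, 0.778]
wrist_force: [-0.8, 0.3, 0.4]
width: 0.0297
finger_force: 30.0
```

servo_tool([
  [0, 0, -2, 0],
  [0, 0, -5, 0],
  [0, 0, -9, 0],
  [0, 0, -13, 0],
  [0, 0, -16, 0],
  [0, 0, -17, 0],
])

```text
time: 4.82
tool_pos: [0.4196, 0.3395, 0.199]
ee_rot: [3.141, -0.003, 0.778]
wrist_force: [0.4, 0.3, -4.0]
width: 0.0296
finger_force: 30.0
```

```bash
python3 -c "
from h import *
print(rel(.442,.0695,.2,87.9),get_obs()['joint_positions'])"
```

```text
[-17.35  20.81  -0.13 -43.34] [ 5.75224517e-01  6.73578070e-02  1.43240230e+00 -1.11045949e-04
  1.63919583e+00  1.36822852e+00]
```

servo_tool([
  [-1.5, 2, 0, -4],
  [-4, 5, 0, -11],
  [-7, 8.5, 0, -18],
  [-10, 12, 0, -25],
  [-13, 15.5, 0, -32],
  [-15.5, 18.5, 0, -39],
  [-17, 20.5, 0, -43.3],
  [-17.4, 20.8, 0, -43.3],
])

```text
time: 5.82
tool_pos: [0.4403, 0.0676, 0.1956]
ee_rot: [-3.138, 0.0, 1.53]
wrist_force: [-0.0, 1.1, -2.8]
width: 0.0297
finger_force: 30.0
```

servo_tool([
  [0, 0, 2, 0],
  [0, 0, 4, 0],
  [0, 0, 5.5, 0],
  [0, 0, 6.2, 0],
  [0, 0, 6.2, 0],
])

```text
time: 6.45
tool_pos: [0.4408, 0.0692, 0.135]
ee_rot: [-3.14, 0.0, 1.534]
wrist_force: [0.4, 0.5, -1.9]
width: 0.0296
finger_force: 30.0
```

```bash
python3 -c "
from h import *
snap('side','side2');i=snap('top','top2');cv2.imwrite('pics/c2.png',np.hstack([cv2.resize(cv2.imread('pics/side2.png')[200:360,250:410],(400,400),interpolation=2),cv2.resize(i[220:380,220:380],(400,400),interpolation=2)]))
print(rel(.442,.0695,.13,87.9))"
```

```text
[ 0.05  0.04  0.61 -0.03]
```

View pics/c2.png

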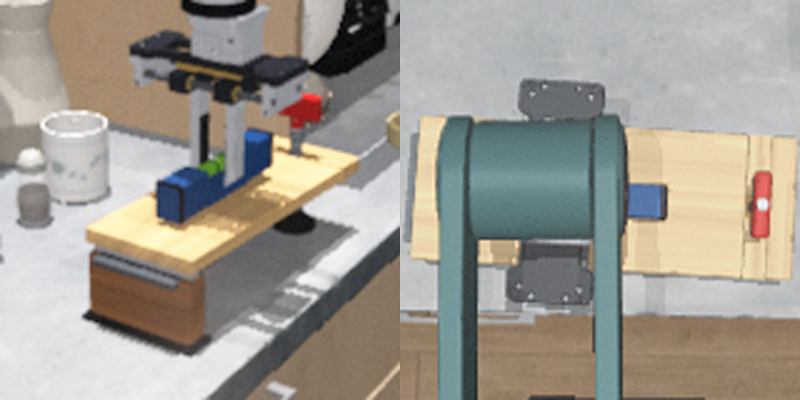

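The level is aligned over the middle of the board, just above it; the knob is at (762,205) in the right-hand crop. I'll lower slowly.

servo_tool([
  [0, 0, 0.2, 0],
  [0, 0, 0.4, 0],
  [0, 0, 0.5, 0],
  [0, 0, 0.6, 0],
  [0, 0, 0.7, 0],
  [0, 0, 0.7, 0],
])

```text
time: 7.3
tool_pos: [0.4411, 0.0687, 0.1286]
ee_rot: [3.141, 0.0, 1.533]
wrist_force: [0.6, -1.2, -2.3]
width: 0.0299
finger_force: 30.0
```

servo_tool([
  [0, 0, 0.1, 0],
  [0, 0, 0.2, 0],
  [0, 0, 0.2, 0],
  [0, 0, 0.2, 0],
])

```text
time: 7.8
tool_pos: [0.4413, 0.0685, 0.1268]
ee_rot: [3.141, 0.001, 1.533]
wrist_force: [-1.0, -3.0, 1.0]
width: 0.0298
finger_force: 30.0
```

servo_tool([
  [0, 0, 0.1, 0],
  [0, 0, 0.1, 0],
])

```text
time: 8.05
tool_pos: [0.4413, 0.0687, 0.1258]
ee_rot: [3.141, 0.0, 1.533]
wrist_force: [0.0, -3.1, 2.5]
width: 0.0298
finger_force: 30.0
```

servo_tool([
  [0, 0, 0, 0],
  [0, 0, 0, 0],
  [0, 0, 0, 0],
  [0, 0, 0, 0],
  [0, 0, 0, 0],
  [0, 0, 0, 0],
], claw=110)

```text
time: 8.8
tool_pos: [0.4411, 0.0689, 0.1255]
ee_rot: [3.142, 0.0, 1.533]
wrist_force: [0.2, 0.4, 0.9]
width: 0.0534
finger_force: 0.0
```

servo_tool([
  [0, 0, -1, 0],
  [0, 0, -3, 0],
  [0, 0, -6, 0],
  [0, 0, -9, 0],
  [0, 0, -9, 0],
])

```text
time: 9.43
tool_pos: [0.4427, 0.0689, 0.2188]
ee_rot: [3.135, -0.0, 1.533]
wrist_force: [-0.1, -0.4, -0.6]
width: 0.0535
finger_force: 0.0
```

```bash
python3 -c "
from h import *
print(rel(.436,-.1004,.215,177.9),get_obs()['joint_positions'])"
```

```text
[-1.695e+01 -5.000e-02  3.700e-01 -9.004e+01] [ 2.78213971e-02 -1.47460764e-01  1.60060122e+00 -3.73349041e-05
  1.68162097e+00  6.51213697e-02]
```

servo_tool([
  [-1, 0, 0, -10],
  [-3, 0, 0, -20],
  [-5.5, 0, 0, -30],
  [-8, 0, 0, -40],
  [-10.5, 0, 0, -50],
  [-13, 0, 0, -60],
  [-15, 0, 0, -70],
  [-17, 0, 0, -80],
])

```text
time: 10.42
tool_pos: [0.434, -0.1016, 0.2138]
ee_rot: [3.141, -0.002, 2.935]
wrist_force: [-0.3, -0.1, -0.6]
width: 0.0535
finger_force: 0.0
```

servo_tool([
  [0, 0, 0, -10],
  [0, 0, 0, -10],
  [0, 0, 0, -10],
])

```text
time: 10.8
tool_pos: [0.4344, -0.1008, 0.2147]
ee_rot: [3.141, -0.001, 3.102]
wrist_force: [0.1, 0.0, 0.2]
width: 0.0536
finger_force: 0.0
```

```bash
python3 -c "
from h import *
snap('side','side3');i=snap('top','top3');cv2.imwrite('pics/c3.png',np.hstack([cv2.resize(cv2.imread('pics/side3.png')[200:340,270:410],(400,400),interpolation=2),cv2.resize(i[230:370,240:380],(400,400),interpolation=2)]))
print(rel(.436,-.1004,.152,177.9))"
```

```text
[-0.14  0.04  6.31 -0.1 ]
```

View pics/c3.png

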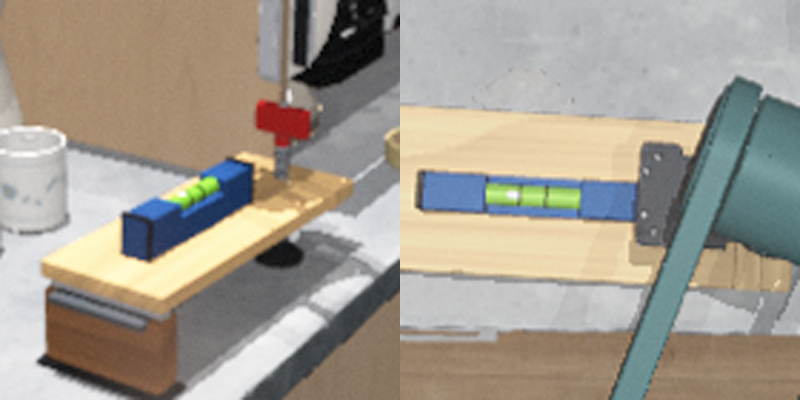

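The level lies well on the board and is visible in both views. In the top crop the bubble is near (512,195) and the vial middle near (533,197). That is roughly 17 mm toward the pivot, so about 1.2 rad is needed. I'll grip the knob.

servo_tool([
  [-0.1, 0, 2.5, 0],
  [-0.1, 0, 5, 0],
  [-0.1, 0, 6.2, 0],
  [-0.1, 0, 6.2, 0],
])

```text
time: 11.4
tool_pos: [0.4353, -0.1007, 0.1528]
ee_rot: [3.141, -0.002, 3.104]
wrist_force: [0.4, -0.0, 0.0]
width: 0.0532
finger_force: 0.0
```

servo_tool([
  [0, 0, 0, 0],
  [0, 0, 0, 0],
  [0, 0, 0, 0],
  [0, 0, 0, 0],
  [0, 0, 0, 0],
], claw=255)

```text
time: 12.02
tool_pos: [0.4358, -0.1023, 0.1538]
ee_rot: [-3.139, 0.001, 3.104]
wrist_force: [0.1, -4.7, -0.2]
width: 0.0147
finger_force: 30.0
```

servo_tool([
  [0, 0, 0, 7],
  [0, 0, 0, 14],
  [0, 0, 0, 21],
  [0, 0, 0, 28],
  [0, 0, 0, 35],
  [0, 0, 0, 42],
  [0, 0, 0, 49],
  [0, 0, 0, 55],
])

```text
time: 13.02
tool_pos: [0.4363, -0.1016, 0.1538]
ee_rot: [3.141, 0.002, 2.141]
wrist_force: [1.7, -3.4, -0.1]
width: 0.0146
finger_force: 30.0
```

servo_tool([
  [0, 0, 0, 0],
  [0, 0, 0, 0],
  [0, 0, 0, 0],
  [0, 0, 0, 0],
  [0, 0, 0, 0],
  [0, 0, 0, 0],
  [0, 0, 0, 0],
  [0, 0, 0, 0],
])

```text
time: 14.02
tool_pos: [0.4363, -0.1016, 0.1538]
ee_rot: [3.141, 0.002, 2.145]
wrist_force: [3.2, -5.3, 0.8]
width: 0.0148
finger_force: 30.0
```

servo_tool([
  [0, 0, 0, 0],
  [0, 0, 0, 0],
  [0, 0, 0, 0],
  [0, 0, 0, 0],
  [0, 0, 0, 0],
  [0, 0, 0, 0],
  [0, 0, 0, 0],
  [0, 0, 0, 0],
])

```text
time: 15.02
tool_pos: [0.4363, -0.1016, 0.1538]
ee_rot: [3.141, 0.002, 2.145]
wrist_force: [3.1, -4.8, 0.6]
width: 0.0146
finger_force: 30.0
```

```bash
python3 -c "
from h import *
s=snap('side','side4');i=snap('top','top4');cv2.imwrite('pics/c4.png',np.hstack([cv2.resize(s[250:310,310:370],(400,400),interpolation=2),cv2.resize(i[275:325,255:305],(400,400),interpolation=2)]))"
```

```text
(no output)
```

View pics/c4.png

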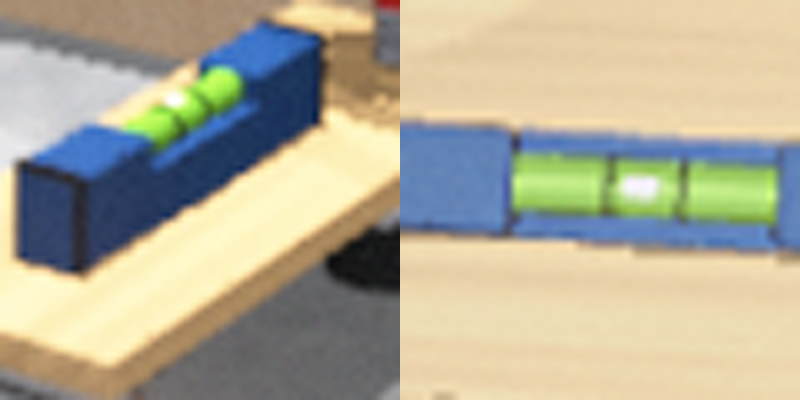

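The bubble is between the lines (lines at x=608 and 681, bubble at 638), slightly toward the pivot. I'll measure the offset.

```bash
cat >> h.py <<'E'
def bubble(i):
    r=i[240:340,240:330].astype(int);h=cv2.cvtColor(i[240:340,240:330],cv2.COLOR_BGR2HSV)
    v=cv2.inRange(h,(30,110,70),(50,255,255));ys,xs=np.nonzero(v)
    W=r[...,0]-0.0
    box=(slice(ys.min(),ys.max()+1),slice(xs.min(),xs.max()+1))
    w=np.clip(r[...,0][box]-130,0,None)*(cv2.dilate(v,np.ones((3,3)))[box]>0)
    prof=w[2:-2].sum(0);X=np.arange(len(prof))+xs.min()+240
    green=v.sum(0)
    c=(xs.min()+xs.max())/2+240; b=(X*prof)[4:-4].sum()/prof[4:-4].sum()
    return c,b,(b-c)*72/(xs.max()-xs.min()+1),prof
E
python3 -c "
from h import *
for n in('top3','top4'):
  print(bubble(cv2.imread(f'pics/{n}.png')))
i=cv2.imread('pics/top4.png');print(i[295:302,268:354-0][:, :38,0])"
```

```text
(np.float64(286.0), np.float64(280.01276102088167), np.float64(-13.063066863530905), array([ 10,  13,  13,  11,  11,  10,   1, 139, 160, 169, 182,  79,   1,
         9,   9,  12,  10,  11,  12,  13,   0,   0,   4,   9,  10,   5,
         1,   3,   2,   2,  10,  10,   0]))
(np.float64(285.0), np.float64(284.6877828054299), np.float64(-0.6812011517893304), array([  7,   9,  11,  10,  10,   9,   6,   9,   5,   3,   2,   0,   0,
        46, 168, 176, 112, 187,  91,  13,   0,   0,   6,  10,   9,   7,
         8,   6,   1,   1,   4,   3,   5]))
[[173 107  97  98  98  95  97  98  97  95  97  94  90  70  93  95 106 108
  109 110 108 130 101 122 129 132 128 129 132 131 145 147 148 143 145 180
  184 181]
 [170 111 109 113 111 110 110 108 109 107 105 107  96  72  96 111 111 107
   91  95  99  92  59  95  95  96  95  97  96  94 103 100  97  98 122 181
  185 185]
 [164 137 139 141 140 140 139 136 137 133 133 130 102  72 131 232 236 232
  238 163 113  99  76 108 109 111 109 105 108 105 103 103 103  98 139 183
  182 180]
 [155 129 125 125 128 129 127 127 132 132 130 132 106 107 174 250 252 251
  255 179 143 128  96 136 140 138 137 136 136 128 125 124 123 115 150 183
  183 180]
 [154 111 106 104 109 108 111 111 112 112 113 117  88  97 131 196 200 218
  209 139 123 116  89 126 129 131 130 132 130 131 131 134 133 135 154 180
  182 181]
 [150  98  87  91  91  96  94  94  97 102 103 101  79  82  99 116 122 140
  126 106 108  88  91 109 113 113 111 111 112 112 114 115 116 103 153 183
  185 183]
 [132  94 139 144 110 104  89  86  82  78  76  78  67  59  72  82  85  80
   81  89  91  71  76  92  92  94  95  93  97  99 102  98 103  86 160 184
  185 180]]
```

servo_tool([
  [0, 0, 0, 3],
  [0, 0, 0, 6],
  [0, 0, 0, 6],
  [0, 0, 0, 6],
  [0, 0, 0, 6],
  [0, 0, 0, 6],
])

```text
time: 15.88
tool_pos: [0.4363, -0.1016, 0.1538]
ee_rot: [3.141, 0.002, 2.04]
wrist_force: [2.7, -3.7, 0.6]
width: 0.0146
finger_force: 30.0
```

servo_tool([
  [0, 0, 0, 0],
  [0, 0, 0, 0],
  [0, 0, 0, 0],
  [0, 0, 0, 0],
  [0, 0, -4, 0],
  [0, 0, -7, 0],
  [0, 0, -7, 0],
], claw=110)

```text
time: 16.75
tool_pos: [0.4371, -0.1014, 0.2261]
ee_rot: [3.138, 0.004, 2.04]
wrist_force: [0.3, 0.4, -0.2]
width: 0.0533
finger_force: 0.0
```

servo_tool([
  [0, 0, 0, 0],
  [0, 0, 0, 0],
  [0, 0, 0, 0],
  [0, 0, 0, 0],
  [0, 0, 0, 0],
  [0, 0, 0, 0],
  [0, 0, 0, 0],
  [0, 0, 0, 0],
])

```text
time: 17.75
tool_pos: [0.4358, -0.1011, 0.2235]
ee_rot: [3.142, 0.0, 2.04]
wrist_force: [0.4, -0.0, 0.0]
width: 0.0538
finger_force: 0.0
```

```bash
python3 -c "
from h import *
i=snap('top','top5');snap('side','side5');c,b,o,p=bubble(i);print(c,b,o,p)
print(i[296:300,270:306,0])
print(rel(.4415,.069,.21,87.9))"
```

```text
285.0 284.9075785582255 -0.20164678205343411 [ 10  10   9   9  12   9   6   8   6   6   6   0   0   0 233 173 201 118
 219  40   0   0   7  11  11   6   7   3   0   2   3   5   0]
[[113 111 109 108 111 111 110 109 108 109  83  86  98  98 111 105  95  98
   98  88  69  96  97  99  99  97  97  97 102  99 101  96 148 183 184 182]
 [140 139 139 142 139 136 137 136 134 129  96 106 117 198 234 236 236 185
  122 104  77 108 109 110 109 111 104 110 109 106 101  98 154 184 185 184]
 [122 126 124 129 129 130 131 130 132 136 108 114 129 243 252 251 252 226
  160 122  91 137 140 139 136 137 131 127 128 124 123 118 159 183 184 180]
 [104 107 108 111 110 111 113 113 115 118  87  91 112 182 199 218 224 198
  140 103  82 125 131 132 130 127 132 130 132 133 135 119 164 183 184 180]]
[14.91  8.2   1.35 28.96]
```

The bubble now reads centred (about 0 mm) with the knob released. I'll press with fully open fingers aligned along the level, so the tips land on the flat top at ±53 mm either side of the vial.

```bash
python3 -c "
from h import *
i=cv2.imread('pics/top5.png');r,b=rects(i,(100,120,40),(130,255,255),(235,270,340,330),.14);print(r)
(x,y)=r[0];print(rel(x,y,.215,177.9))"
```

```text
((0.44006624817848206, 0.0707898959517479), (0.16487903892993927, 0.02668832615017891), 87.99801635742188)
[ 15.14   8.15   0.85 -61.04]
```

servo_tool([
  [2, 1, 0, -8],
  [4, 2, 0, -16],
  [6, 3.2, 0, -24],
  [8, 4.3, 0, -32],
  [10, 5.4, 0, -40],
  [12, 6.5, 0, -48],
  [14, 7.5, 0, -55],
  [15.1, 8.1, 0.8, -61],
], claw=0)

```text
time: 18.85
tool_pos: [0.4401, 0.0712, 0.2161]
ee_rot: [3.141, 0.002, 3.109]
wrist_force: [0.8, 0.4, 0.0]
width: 0.0942
finger_force: 0.0
```

servo_tool([
  [0, 0, 0, 0],
  [0, 0, 2, 0],
  [0, 0, 4, 0],
  [0, 0, 5, 0],
  [0, 0, 5, 0],
])

```text
time: 19.48
tool_pos: [0.4395, 0.0698, 0.165]
ee_rot: [-3.141, -0.001, 3.103]
wrist_force: [-0.0, 1.1, 0.4]
width: 0.0938
finger_force: 0.0
```

```bash
python3 -c "
from h import *
s=snap('side','side6');i=snap('top','top6');cv2.imwrite('pics/c6.png',np.hstack([cv2.resize(s[200:300,290:390],(400,400),interpolation=2),cv2.resize(i[230:350,230:350],(400,400),interpolation=2)]))
print(rel(.44,.0708,.154,177.9))"
```

```text
[ 0.03  0.08  1.23 -0.08]
```

View pics/c6.png

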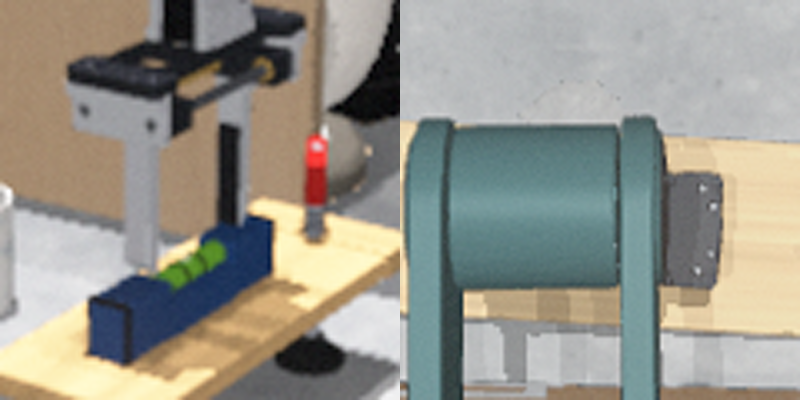

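Both fingertips stand above the flat parts either side of the vial (left crop, fingers at x≈145 and x≈230). I'll press slowly.

servo_tool([
  [0, 0, 0.3, 0],
  [0, 0, 0.6, 0],
  [0, 0, 0.8, 0],
  [0, 0, 0.9, 0],
  [0, 0, 1, 0],
  [0, 0, 1, 0],
])

```text
time: 20.32
tool_pos: [0.4398, 0.0703, 0.1572]
ee_rot: [-3.141, 0.001, 3.104]
wrist_force: [-3.7, 0.2, 7.2]
width: 0.0941
finger_force: 3.8
```

servo_tool([
  [0, 0, 0.05, 0],
  [0, 0, 0.1, 0],
  [0, 0, 0.15, 0],
  [0, 0, 0.2, 0],
  [0, 0, 0.2, 0],
])

```text
time: 20.95
tool_pos: [0.4399, 0.0703, 0.1572]
ee_rot: [-3.141, 0.002, 3.104]
wrist_force: [-6.8, -0.4, 14.7]
width: 0.094
finger_force: 7.5
```

servo_tool([
  [0.05, 0, 0, 0],
  [0.1, 0, 0, 0],
  [0.1, 0, 0, 0],
])

```text
time: 21.32
tool_pos: [0.4398, 0.0703, 0.1572]
ee_rot: [-3.142, 0.005, 3.104]
wrist_force: [-4.2, -0.4, 14.1]
width: 0.094
finger_force: 6.7
```

```bash
python3 -c "
from h import *
s=snap('side','side7');print(get_obs()['wrist_force'])
t=cv2.imread('pics/side5.png')
f=lambda a:cv2.resize(a[250:300,320:370],(400,400),interpolation=2)
cv2.imwrite('pics/c7.png',np.hstack([f(t),f(s)]))"
```

```text
[-4.14805355 -0.05771413 13.04395545]
```

View pics/c7.png

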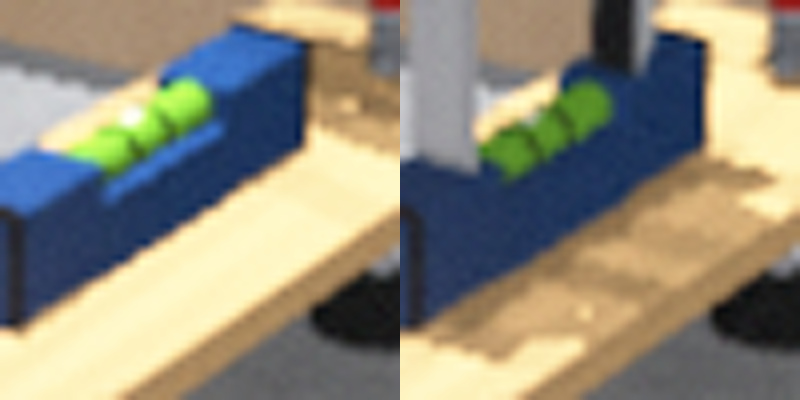

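The bubble appears at the same spot as before pressing, (132,115) against (535−400,115). I'll ease the sideways force a bit more, let it settle, and compare numerically.

servo_tool([
  [0.05, 0, 0.02, 0],
  [0.1, 0, 0.05, 0],
  [0.1, 0, 0.05, 0],
  [0.1, 0, 0.05, 0],
  [0.1, 0, 0.05, 0],
  [0.1, 0, 0.05, 0],
  [0.1, 0, 0.05, 0],
  [0.1, 0, 0.05, 0],
])

```text
time: 22.38
tool_pos: [0.4397, 0.0703, 0.1572]
ee_rot: [-3.142, 0.007, 3.104]
wrist_force: [-1.5, -0.4, 13.0]
width: 0.0939
finger_force: 6.9
```

servo_tool([
  [0, 0, 0, 0],
  [0, 0, 0, 0],
  [0, 0, 0, 0],
  [0, 0, 0, 0],
  [0, 0, 0, 0],
  [0, 0, 0, 0],
  [0, 0, 0, 0],
  [0, 0, 0, 0],
])

```text
time: 23.38
tool_pos: [0.4397, 0.0703, 0.1572]
ee_rot: [-3.142, 0.007, 3.104]
wrist_force: [-1.6, 0.1, 14.3]
width: 0.0943
finger_force: 6.9
```

```bash
python3 -c "
from h import *
s=snap('side','side8');t=cv2.imread('pics/side5.png')
f=lambda a:cv2.resize(a[255:280,325:350],(400,400),interpolation=2)
cv2.imwrite('pics/c8.png',np.hstack([f(t),cv2.convertScaleAbs(f(s),alpha=1.4)]))
e=np.array([.0363,.9993]);m=np.array([.4405,.0705])
for d in(-10,-7,0,7,10):print(d,proj('side',[*(m+e*d/1000),.139]))"
```

```text
-10 [337.89062419 264.41567402]
-7 [337.26786284 264.78611557]
0 [335.80701428 265.65508247]
7 [334.33523301 266.53055255]
10 [333.7010924 266.9077629]
```

View pics/c8.png

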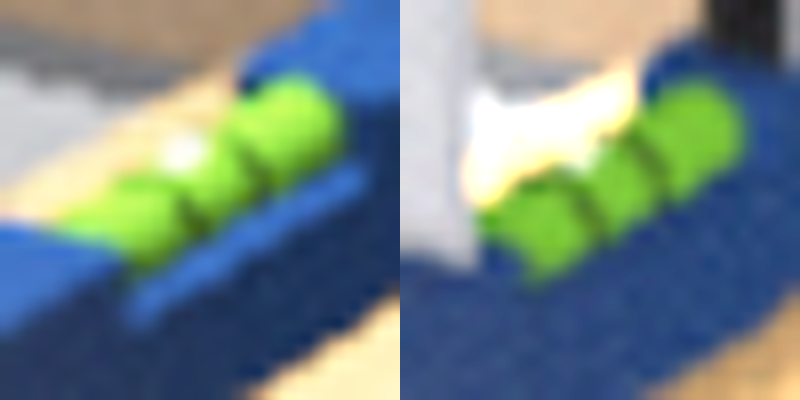

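```bash
python3 -c "
from h import *
for n in('side5','side6','side7','side8'):
  i=cv2.imread(f'pics/{n}.png');print(n);print(i[261:270,330:346,0])
  h=cv2.cvtColor(i,cv2.COLOR_BGR2HSV);print(h[261:270,330:346,1])"
```

```text
side5
[[197 173 173 168 164 160 174 183 169 128  96  89  98  92  89  94]
 [213 205 197 200 188 183 171 157 138 102  99  95  91  84  76  70]
 [209 196 178 182 180 201 218 188 111  78  85  90  79  73  64  58]
 [202 193 188 179 176 226 245 219 106  66  56  68  67  56  44  46]
 [191 184 159 137 135 195 209 141  84  70  45  47  48  46  53 103]
 [186 151  97  77  79  76  78  83  71  62  48  36  47  98 149 178]
 [145 111  96  93  89  73  50  62  57  49  40  91 146 178 201 181]
 [ 96  96  91  88  79  64  41  41  45  92 141 173 199 183 162 119]
 [131 118  89  71  68  57  40  36  93 169 203 197 169 122 104  92]]
[[  5   6   6  16  61  83  76  71  83 108 146 161 155 161 161 125]
 [  4   4  35  48  64  71  81  91 107 148 155 158 161 167 173 168]
 [  9  42  73  72  74  52  34  54 136 169 165 162 171 174 177 168]
 [ 46  60  66  75  75  27   9  34 146 177 175 176 177 180 186 165]
 [ 63  70  91 107 112  56  44 112 167 176 180 172 183 175 137 111]
 [ 68  98 149 170 169 170 171 167 176 180 180 174 166 106 169 176]
 [106 142 157 160 163 173 177 177 179 180 172  94 133 165 175 178]
 [157 157 161 163 170
[... 3055 characters left out ...]
 55  63  72  85  85  88  90]
 [ 53  49  42  41  38  43  35  35  51  75  85  87  84  88  94  86]]
[[  4   6   6  20  63  75  67  65  78  94  97 160 183 185 173 105]
 [  6   4  35  45  54  52  72  87 109 142 177 184 181 182 183 160]
 [  7  44  74  68  73  72  84  88 131 186 180 179 182 183 183 165]
 [ 49  71  83  93  99  82  54  93 171 175 165 181 184 183 184 156]
 [ 74  90 107 118 123  79  72 148 178 184 174 177 182 173 137  98]
 [ 83 115 138 174 175 173 181 181 184 183 179 175 171 114 129 183]
 [118 149 178 183 179 177 165 179 177 180 163 107 106 131 169 170]
 [182 182 182 179 181 182 175 171 173 132  97 142 177 168 180 173]
 [136 152 176 182 187 179 179 157 122 122 171 161 179 177 165 187]]
```

Compared with the unpressed frame, the bubble has moved by about 0.6 mm at most and is steady. The force is about 14 N and stable, so I'm handing in.

```bash
python3 -c "
from h import *
print(get_obs()['wrist_force'],get_obs()['finger_force']);print(close_job())"
```

```text
[-2.17650211 -0.71813758 13.81863149] 6.878495060373098
the job is handed in; nothing more can be done
None
```

I laid the level on the middle of the shelf and let it go, turned the knob until the bubble was centred to within about 1 mm, then let go of it. I handed the job in at about 23 s while pressing the level at about 14 N; the judge's result was not shown.

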